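Unhook a specimen frame and send it across on the transfer tray

TASK

Take the rectangular specimen holder off its peg on the rack, lifting it clear of the peg's upturned tip as you slide it off, and stand it in the upright pocket of the tray. Then push the loaded tray along the bench, level across the gap, onto the other deck until it rests against the end stop, with the holder still standing in its pocket. Slide the tray, do not lift it, and leave the round holder on its peg and the weight box and the mug where they are.

Things in the scene. Friction and masses are not known exactly. Their poses are not given: they have to be found in the camera images.
- rack: Fixed rack, grey base 100 x 250 x 12 mm, two dark posts (top 173 mm, 16 x 22 mm) at x +36, y -70 and +70 mm. From each a 6 mm round steel peg runs level along the rack's -x (toward the robot), axis 165 mm above the worktop, from x +28 to -36 mm; there the tip turns up, ending at x -49 mm, 15 mm above the axis. Origin: on the worktop midway between pegs, z up.
- frame_holder: Rectangular black holder to move: 130 mm tall (z), 58 mm wide (y), body 14 mm thick (x) to 85 mm up, above it an 8 mm thick header of the same width; 0.13 kg, front and back alike. Hangs on either peg at rack x -5 mm, underside 50 mm above the worktop. Can be gripped from above across the 58 mm, fingers either side of the peg, 93 mm above its underside. Origin: centre of underside.
- frame_holder_slot (a point): Centre of the closed slot in its header that the peg passes through, 105 mm above its underside: slot 18 mm wide, 92 to 118 mm above the underside; its upper edge rests on the peg. It can be lifted at most 20 mm on the peg; 12 mm clears the upturned tip, so about 16 mm of lift and a straight slide along the peg to rack -x frees it.
- disc_holder: The other black holder: round body (disc, 84 mm diameter, 14 mm thick) under the same header and slot; hangs on the other peg and stays there. Origin: lowest point of the disc, 130 mm below the header's top.
- bench: Fixed low transfer bench, long along its y: two grey decks 134 mm wide (x), 165 mm long, tops 30 mm above the worktop; 45 mm gap between them (y -22.5 to +22.5 mm). Near deck at +y, outer end open; far deck at -y, ending in a cross bar 24 mm high, the end stop. Guide rails 9 mm high on both sides, 108 mm clear between. Origin: middle of the gap, on the worktop.
- home (a point): Point on the top of the far deck where the tray's origin lies when the tray touches the end stop (bench x = 0, y = -114.5 mm, z = 30 mm). Axes as the bench.
- tray: Loose grey tray, 130 mm long (its y, along the bench), 100 mm wide (x), 0.55 kg. End walls 40 mm high above its underside, outer faces at y +-65 mm; side walls 18 mm. Starts on the near deck between the rails, pocket empty; slides with under 9 N loaded, pushed to bench -y on its +y end wall. The pocket stands in its middle. Origin: centre of underside, z up.
- pocket (a point): Middle of the floor of the tray's upright open pocket, 8 mm above the tray's underside. Inside 68 mm long (tray x), 22 mm wide (tray y), 40 mm deep; walls 5 to 6 mm, rim 48 mm above the tray's underside. The holder's 58 mm width lies along the tray's x when it stands in it, so it may lean a little. Axes as the tray.
- weight_box: Bystander: closed wooden weight case 69 x 112 x 42 mm on the worktop, to the right of the bench. Origin: centre of its underside.
- mug: Bystander: dotted white mug, 82 mm across (114 mm with its handle), 91 mm tall, to the left of the bench. Origin: centre of its underside.

How it is judged (in metres and radians):
On the way, in this order (a step that is already met when the one before it is completed fails the run):
1. the rectangular holder is off its peg: its slot is beyond the upturned tips (x of frame_holder_slot in the frame of rack below -0.055 m), for 0.2 s.
2. the holder stands in the pocket of the tray, let go, while the tray is still on the near deck (z of frame_holder in the frame of pocket between -0.005 and 0.006 m and horizontal distance between frame_holder and pocket below 0.012 m and angle between frame_holder's own z axis and vertical below 0.35 rad and contact force between the fingers and frame_holder below 0.2 N and y of tray in the frame of bench above 0.07 m), for 0.2 s.
At the end, for the whole second after the job is handed in: The tray lies flat (within 0.06 rad) on the far deck, within 8 mm of the end stop and 12 mm of the bench's centre line, and the rectangular holder stands in its pocket (underside within 6 mm of the pocket floor, within 12 mm of its centre, tilted under 0.35 rad); both at rest and released (y of tray in the frame of home between -0.006 and 0.008 m and x of tray in the frame of home between -0.012 and 0.012 m and z of tray in the frame of home between -0.005 and 0.005 m and angle between tray's own z axis and vertical below 0.06 rad and z of frame_holder in the frame of pocket between -0.005 and 0.006 m and horizontal distance between frame_holder and pocket below 0.012 m and angle between frame_holder's own z axis and vertical below 0.35 rad and linear speed of tray below 0.02 m/s and linear speed of frame_holder below 0.03 m/s); the robot touches nothing.
It fails at once if the tray tips or sags into the gap (tilt over 0.1 rad) (angle between tray's own z axis and vertical above 0.1 rad).
It fails at once if the tray is lifted more than 15 mm off the decks (z of tray in the frame of bench above 0.045 m).
It fails at once if the round holder is moved more than 20 mm (distance of disc_holder from where it was at the start of the episode above 0.02 m).
It fails at once if the weight box or the mug is moved more than 20 mm (distance of any of weight_box, mug from where it was at the start of the episode above 0.02 m).
It also fails if it takes over 61 s, if anything falls off the work surface, if the arm or the gripper's body presses on something with over 40 N, if the wrist force passes 120 N, or if a joint passes its speed limit or range.

ROBOT

A 6-joint arm with a two-finger parallel gripper is mounted at the origin on a cart in front of the work surface, level with it; the furniture and walls round the work are solid. World frame = base frame: x ahead of the robot, y to its left, z up, the work surface at z = 0. Lengths are in mm, angles in rad, forces in N, time in s.
With the tool pointing down it reaches from about 150 to 775 mm from the base axis. Payload 6.1 kg.
Tool frame: the origin (TCP) lies at the centre of the arm's flange, where the gripper is bolted on; the fingertips stand 173 mm ahead of it and the grasp point (between the pads) lies 155 mm ahead of it; z points along the fingers, y is the line along which they close (so a half turn about z gives the same grasp; the last joint's range is limited). The gripper opens to 85 mm and grips with 20 to 120 N. Pads are 22 mm wide; open, the fingers measure 114 mm over their backs; the gripper's body (76 mm by 85 mm) begins 54 mm behind the grasp point. The pads swing forward as they close: fully open they stand 13 mm farther back than shut.
Start: joints at [-1.279, 0.126, -0.04, 1.405, 0, 1.571], TCP at [151.024, -502.793, 404.695] pointing down, gripper open.
Joint ranges: [-2.72, 2.72], [-0.95, 1.95], [-1.27, 1.35], [-1.78, 2.02], [-1.46, 1.47], [-3.14, 3.14]. Speed limits (rad/s): [2.39, 2.39, 3.01, 3.14, 3.14, 3.14].

INTERFACE

Orientations are given as a unit quaternion [x, y, z, w].
In Python, from rig import bot gives the robot as it stands.
- The arm moves only by the shell command python3 jog.py 'ROWS' [FORCE]. ROWS is a JSON list of rows, 1 to 5 of them, each of 5 numbers: dx, dy, dz in mm, then a turn about the tool's z in rad, then the finger opening in mm; each row is the pose to reach, as a shift and turn from the pose commanded when the command began, along the tool's axes at that moment; what a row does not reach only later rows make up. A row lasts 1/12 s, in which the tool goes at most 41.7 mm and 0.125 rad, less where a joint would pass 70% of its speed; a pose out of reach is approached as far as the arm can. The fingers move at their own pace and stop on an object; FORCE is the grip in N (left out, the last holds). Time passes only in rows, so rows that do not move let the fingers close. It prints the time, the measured TCP pose, the force, the opening and the grip force at its end.
- bot.get_state(): the state, without advancing time (a new reading comes with each control period).
- bot.camera(name): name is "scene" or "side" or "wrist"; returns a dict with "pixels" (384x512x3 uint8, red, green, blue), "intrinsics" (3x3 intrinsics, pixels), "k1" (the pictures are not rectified: a ray, as slopes to the right and down, at radius r is drawn at 1 + k1 r^2 times it, then the intrinsics apply), "rvec" (rotation vector, rad) and "tvec" (3), from world to camera coordinates, as OpenCV has them. Camera axes: x right, y down, z forward; pixel columns grow to the right and rows downward; lengths in mm; the calibration is good to about 2 mm. A picture is of the moment at which its call begins. There is no depth.
- bot.sign_off(): hands the job in; it is judged then, once.
The state is a dict: "clock": time; "q": joint angles; "joint_vel": joint speeds; "joint_torque": joint torques, N m; "position": TCP position; "tcp_rot": TCP orientation; "wrist_force": force on the tool from outside, world axes, zero at the start; "ft_torque": the same for the moment, N m; "gripper_width": finger opening in mm; "grip_force": force on a finger pad.
Only numpy, scipy, OpenCV 4.12 (cv2) and the standard library are available. Lean on these libraries where they do the work, as an engineer would, in place of code of your own. Each camera call takes 0.05 s, during which the arm holds its last target. There are 200 camera calls.

## Working session

There is one attempt and no reset: what is moved stays moved. The work goes in short steps, Python scripts to look and compute and a shell command to move; the robot and the scene stay as the last step left them, time stands still between calls to the robot, and variables do not carry over. Pictures are saved under pics/ and viewed, at most 14 in all, crops included, and the job is handed in when it is done.

```bash
ls; mkdir -p pics; python3 - <<'E'
from rig import bot
import cv2,numpy as np
for n in ("scene","side"):
    c=bot.camera(n); cv2.imwrite(f"pics/{n}0.png",c["pixels"][:,:,::-1])
    R=cv2.Rodrigues(np.array(c["rvec"]))[0]; print(n,c["intrinsics"],c["k1"],-R.T@np.array(c["tvec"]),R)
print(bot.get_state())
E
```

```text
jog.py
pics
rig.py
scene [[475.36782995   0.         249.81540231]
 [  0.         475.36782995 192.35294867]
 [  0.           0.           1.        ]] -0.04564750536244911 [-283.75478783 1031.52413409  707.34421096] [[-0.76277534 -0.64665445 -0.00343539]
 [-0.25792602  0.30910529 -0.91538412]
 [ 0.59299911 -0.69734636 -0.4025669 ]]
side [[424.46267665   0.         257.1558766 ]
 [  0.         424.46267665 187.45215938]
 [  0.           0.           1.        ]] 0.010657461356765359 [ 351.25637076 1037.58468465  970.24653028] [[-0.98060673 -0.19571441 -0.01031037]
 [-0.11573498  0.6207286  -0.77543628]
 [ 0.15816399 -0.75920477 -0.63134165]]
{'clock': 0.1, 'q': array([-1.27899132e+00,  1.26353972e-01, -4.04852237e-02,  1.40538711e+00,
        1.75068084e-05,  1.57078773e+00]), 'joint_vel': array([-0.00079632, -0.00153764,  0.00140058, -0.00107049,  0.00109368,
        0.00154278]), 'joint_torque': array([ 9.60273937e-04, -4.36909783e+01,  3.53603661e+01,  1.37889842e-02,
       -2.68768542e-05, -1.23093284e-05]), 'position': array([ 151.0052153 , -502.70719879,  403.99813767]), 'tcp_rot': array([ 9.89374221e-01,  1.45389615e-01, -9.52856565e-05, -7.08666273e-04]), 'wrist_force': array([ 0.30061338, -0.22117094, -0.67777854]), 'ft_torque': array([-0.0301192 ,  0.04123268, -0.00503593]), 'grip_force': 0.0, 'gripper_width': 85.41810128587186}
```

```bash
cat > h.py <<'E'
from rig import bot
import cv2,numpy as np
def ray(c,u,v):
    K=np.array(c["intrinsics"]);p=cv2.undistortPoints(np.array([[[u,v]]],float),K,np.array([c["k1"],0,0,0.]),None)  if 0 else None
    d=np.array([(u-K[0,2])/K[0,0],(v-K[1,2])/K[1,1]]);s=d.copy()
    for _ in range(30): s=d/(1+c["k1"]*(s@s))
    R=cv2.Rodrigues(np.array(c["rvec"],float))[0]
    return -R.T@np.array(c["tvec"]).ravel(),R.T@np.array([s[0],s[1],1])
def onz(c,u,v,z):
    o,d=ray(c,u,v);return o+d*(z-o[2])/d[2]
def proj(c,P):
    p=cv2.projectPoints(np.array(P,float).reshape(-1,1,3),np.array(c["rvec"],float),np.array(c["tvec"],float),np.array(c["intrinsics"],float),np.array([c["k1"],0,0,0.]))[0]
    return p.reshape(-1,2)
def tri(cs,uvs):
    A=np.zeros((3,3));b=np.zeros(3)
    for c,(u,v) in zip(cs,uvs):
        o,d=ray(c,u,v);d/=np.linalg.norm(d);M=np.eye(3)-np.outer(d,d);A+=M;b+=M@o
    return np.linalg.solve(A,b)
E
```

```text
(no output)
```

View pics/scene0.png

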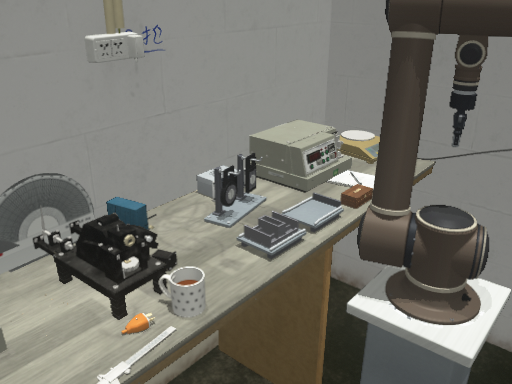

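View pics/side0.png

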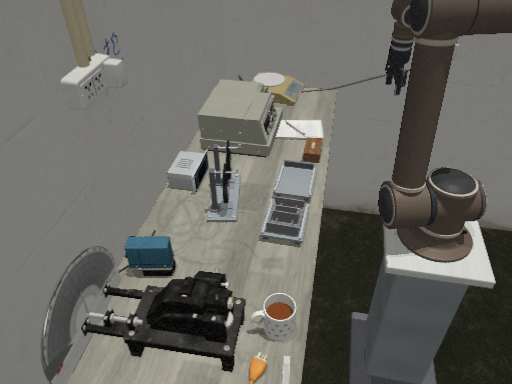

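The scene view shows the rack at about (238,205), with the disc on the nearer peg at (230,190) and the rectangular holder at (247,172). The tray is at (272,232), the mug at (187,290) and the weight box at (357,195). The side view shows the rack at (225,190), the tray at (287,220) and the far deck at (296,180). I'll enlarge both.

```bash
python3 - <<'E'
import cv2,numpy as np
a=cv2.imread("pics/scene0.png")[140:260,195:355]; b=cv2.imread("pics/side0.png")[135:250,195:325]
A=cv2.resize(a,None,fx=5,fy=5,interpolation=cv2.INTER_CUBIC);B=cv2.resize(b,None,fx=5.2,fy=5.2,interpolation=cv2.INTER_CUBIC)
cv2.imwrite("pics/sceneA.png",A);cv2.imwrite("pics/sideA.png",B)
E
```

```text
(no output)
```

View pics/sceneA.png

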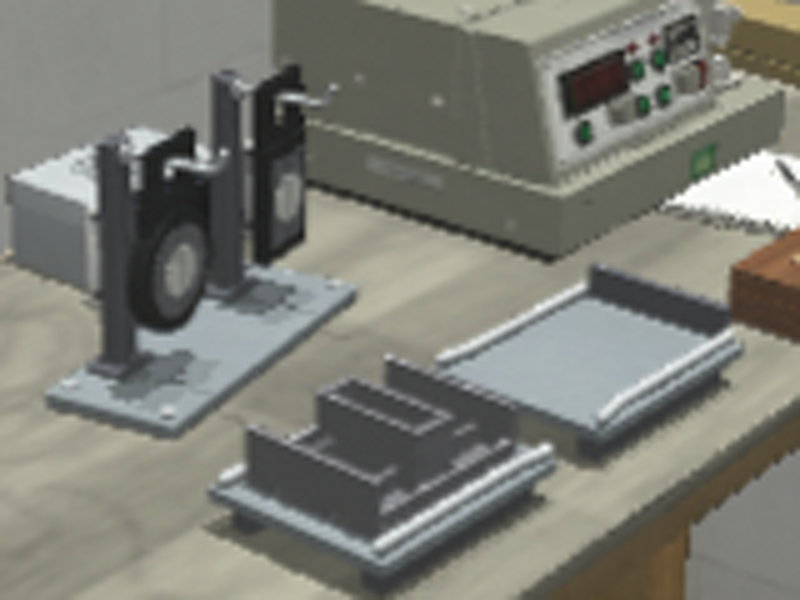

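View pics/sideA.png

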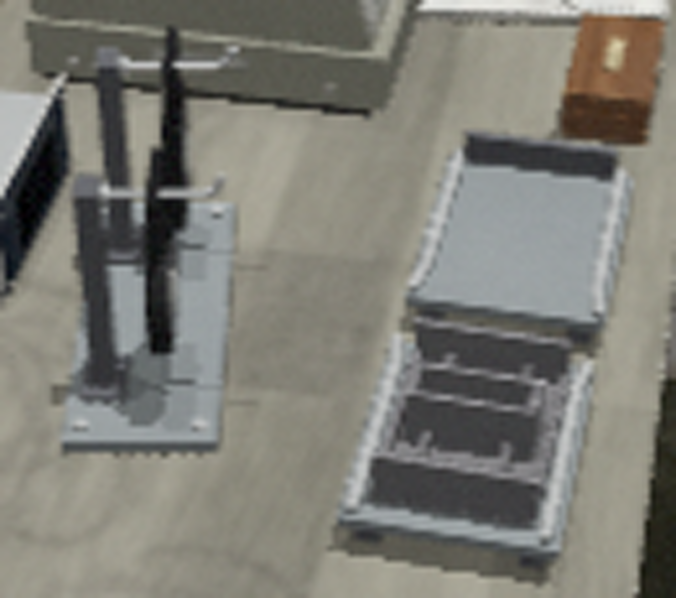

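The crops show these points. Scene: peg tips at (335,90) and (220,155), rack base corners at (175,433), (50,402) and (355,290), and tray end-wall corners. Side: the corresponding points are visible there too. I'll turn them into positions.

```bash
python3 - <<'E'
from h import *
S=bot.camera("scene");D=bot.camera("side")
s=lambda x,y:(x/5+195-.4,y/5+140-.4)
d=lambda x,y:(x/5.2+195-.4,y/5.2+135-.4)
print("base z12"); 
for p in [(178,430),(48,400),(355,290)]: print(onz(S,*s(*p),12).round(1))
for p in [(63,440),(218,440),(233,206)]: print(" D",onz(D,*d(*p),12).round(1))
pr=dict(tipF=((336,90),(238,49)),tipD=((222,155),(219,183)),postF=((228,75),(107,58)),postD=((112,140),(88,185)),
 stopL=((592,265),(468,135)),stopR=((733,318),(618,153)),
 trayEndL=((250,428),(375,462)),trayEndR=((380,487),(548,490)))
for k,(a,b) in pr.items(): print(k,tri([S,D],[s(*a),d(*b)]).round(1))
print("deck z30 near end");
for p in [(210,490),(385,567)]: print(onz(S,*s(*p),30).round(1))
for p in [(343,520),(558,550),(408,300),(605,325)]: print(" D",onz(D,*d(*p),30).round(1))
c=bot.camera("wrist");R=cv2.Rodrigues(np.array(c["rvec"]))[0];print(c["intrinsics"],c["k1"],-R.T@np.array(c["tvec"]),R)
print(bot.get_state()["position"])
E
```

```text
base z12
[620.2  64.   12. ]
[712.4  87.2  12. ]
[ 667.7 -173.6   12. ]
 D [721.7  77.4  12. ]
 D [625.5  59.3  12. ]
 D [ 671.5 -179.1   12. ]
tipF [ 651.  -130.7  178.4]
tipD [629.6   9.4 177.6]
postF [ 734.7 -115.7  172.9]
postD [707.9  24.3 174.4]
stopL [ 511.7 -236.7   54.3]
stopR [ 405.9 -246.9   43.6]
trayEndL [514.1 118.1  70. ]
trayEndR [412.1 126.2  72.1]
deck z30 near end
[531.9 132.4  30. ]
[400.7 135.3  30. ]
 D [531.4 131.   30. ]
 D [403.3 131.6  30. ]
 D [527.5 -77.2  30. ]
 D [396.5 -75.6  30. ]
[[326.67337614   0.         259.11107704]
 [  0.         326.67337614 192.26801048]
 [  0.           0.           1.        ]] 0.007517987515114445 [ 218.41095938 -483.66172053  372.19536269] [[ 2.88060584e-01 -9.57611916e-01 -7.19780992e-04]
 [-9.20170067e-01 -2.77005617e-01  2.76685627e-01]
 [-2.65156837e-01 -7.90399024e-02 -9.60960221e-01]]
[ 150.99680056 -502.74530453  404.34622171]
```

The rack fits: the posts and tips triangulate to z 173 and 178, and the post spacing comes out at 142 (140 expected). Rack yaw is about 0.185, with its origin near (688,-51). Bench yaw is about -0.02, and the tray is near (463,57). I'll move toward the rack and refine with the wrist camera.

```bash
cat >> h.py <<'E'
def to(x,y,z,yaw):
    from scipy.spatial.transform import Rotation as Ro
    s=bot.get_state();R=Ro.from_quat(s["tcp_rot"]).as_matrix();cur=np.arctan2(R[1,0],R[0,0])
    print("t",round(s["clock"],2),"pos",s["position"].round(1),"yaw",cur.round(3),"delta",(R.T@(np.array([x,y,z])-s["position"])).round(1),"turn",round(-(yaw-cur),3),"w",round(s["gripper_width"],1),"g",round(s["grip_force"],1),"F",s["wrist_force"].round(1))
E
python3 jog.py '[[33,-23,0,0,85],[66,-46,0,0,85],[99,-70,0,0,85],[132,-94,0,0,85],[165,-117,0,0,85]]' 60
python3 jog.py '[[33,-23,0,0,85],[66,-46,0,0,85],[99,-70,0,0,85],[132,-94,0,0,85],[165,-117,0,0,85]]'
python3 jog.py '[[33,-23,0,0.1,85],[66,-46,0,0.107,85],[66,-46,0,0.107,85]]'
python3 -c "
from h import *
to(690,-122,400,.185)"
```

```text
clock: 0.67
position: [275.9, -341.6, 404.7]
tcp_rot: [0.989, 0.145, 0.0, -0.0]
wrist_force: [0.9, -0.7, 0.4]
gripper_width: 85.2
grip_force: 0.0
clock: 1.08
position: [400.4, -181.7, 404.9]
tcp_rot: [0.989, 0.145, 0.0, 0.0]
wrist_force: [0.0, -0.3, -1.0]
gripper_width: 84.7
grip_force: 0.0
clock: 1.33
position: [452.9, -116.2, 404.2]
tcp_rot: [0.995, 0.096, 0.001, -0.001]
wrist_force: [-0.5, 0.5, 0.4]
gripper_width: 85.1
grip_force: 0.0
t 1.33 pos [ 452.9 -116.2  404.2] yaw 0.191 delta [231.7  50.9   4.5] turn 0.006 w 85.1 g 0.0 F [-0.5  0.5  0.4]
```

```bash
python3 jog.py '[[38,7,0,0,85],[76,14,0,0,85],[114,21,0,0,85],[152,28,0,0,85],[185,35,0,0,85]]'
python3 jog.py '[[0,0,0,0,85],[0,0,0,0,85]]'
python3 -c "
from h import *
to(690,-122,400,.185)
c=bot.camera('wrist');im=c['pixels'][:,:,::-1]
cv2.imwrite('pics/w1.png',cv2.resize(im,None,fx=1.55,fy=1.55,interpolation=cv2.INTER_CUBIC))"
```

```text
clock: 1.75
position: [640.0, -121.0, 404.1]
tcp_rot: [0.996, 0.093, -0.0, -0.0]
wrist_force: [0.5, 0.2, -0.4]
gripper_width: 84.8
grip_force: 0.0
clock: 1.92
position: [639.5, -121.3, 402.2]
tcp_rot: [0.996, 0.093, -0.002, -0.0]
wrist_force: [-1.5, -0.2, 0.7]
gripper_width: 84.9
grip_force: 0.0
t 1.92 pos [ 639.5 -121.3  402.2] yaw 0.185 delta [49.5 10.   2. ] turn 0.0 w 84.9 g 0.0 F [-1.5 -0.2  0.7]
```

View pics/w1.png

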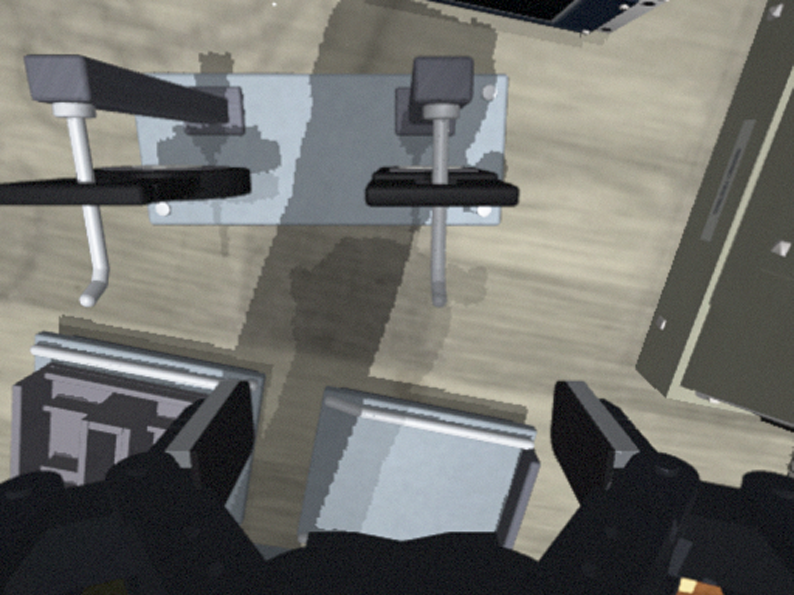

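The wrist view shows the frame peg running from (440,115) to its tip at (438,300), and the header spanning (367..518,190). The post top is at (415..472,57..103), and the tray and far deck are at the bottom.

```bash
python3 - <<'E'
from h import *
c=bot.camera('wrist')
g=lambda u,v,z:onz(c,u/1.55-.2,v/1.55-.2,z).round(1)
print("peg",g(440,130,168),g(437,270,168),"tip",g(438,300,180),"tipD",g(87,300,180))
print("post F top",[g(*p,173) for p in [(415,57),(472,57),(472,101),(413,101)]])
print("hdr L/R",g(367,186,180),g(518,186,180))
print("hdr rows z180",g(440,180,180),g(440,186,180),g(440,205,180),g(440,205,135))
print("base",[g(*p,12) for p in [(507,75),(500,224),(151,224),(137,73)]])
print("deck far corner z30",g(327,388,30),g(534,430,30), "tray/near deck corner",g(265,372,30),g(35,335,30))
E
```

```text
peg [ 717.7 -122.3  168. ] [ 664.  -132.3  168. ] tip [ 654.8 -133.8  180. ] tipD [629.3   1.7 180. ]
post F top [array([ 740. , -108.1,  173. ]), array([ 743.7, -128.1,  173. ]), array([ 729.4, -131.4,  173. ]), array([ 725.4, -110.2,  173. ])]
hdr L/R [692.9 -99.1 180. ] [ 703.1 -153.8  180. ]
hdr rows z180 [ 700.  -125.1  180. ] [ 697.9 -125.5  180. ] [ 691.1 -127.   180. ] [ 687.2 -131.1  135. ]
base [array([ 766.9, -168.1,   12. ]), array([ 671.5, -186.7,   12. ]), array([625.9,  55.9,  12. ]), array([723.4,  69.5,  12. ])]
deck far corner z30 [531.9 -85.9  30. ] [ 526.3 -245.2   30. ] tray/near deck corner [536.3 -39.5  30. ] [534.8 124.9  30. ]
```

The measurements agree: peg yaw is 0.185 and the header centre is about (695,-126.5), with a top 7.7 mm thick against the 8 mm given. I'll move over it, then down.

```bash
python3 jog.py '[[27,8,0,0,85],[54,15,0,0,85],[54,15,0,0,85],[54,15,0,0,85]]'
python3 -c "
from h import *
to(695,-126.5,295,.185)"
```

```text
clock: 2.35
position: [693.5, -126.2, 404.5]
tcp_rot: [0.996, 0.092, -0.0, -0.0]
wrist_force: [-0.8, 0.8, 0.2]
gripper_width: 85.2
grip_force: 0.0
t 2.35 pos [ 693.5 -126.2  404.5] yaw 0.185 delta [  1.5   0.6 109.5] turn -0.0 w 85.2 g 0.0 F [-0.8  0.8  0.2]
```

```bash
python3 jog.py '[[1,0,30,0,85],[1,0,60,0,85],[1,0,85,0,85],[1,0,100,0,85],[1,0,108,0,85]]'
python3 -c "
from h import *
to(695,-126.5,295,.185)
c=bot.camera('wrist');im=c['pixels'][:,:,::-1];d=bot.camera('side')['pixels'][130:230,190:290,::-1]
im=cv2.resize(im[60:320],(512*1,260));d=cv2.resize(d,(260,260),interpolation=cv2.INTER_CUBIC)
cv2.imwrite('pics/w2.png',np.hstack([im,d]))"
```

```text
clock: 2.77
position: [692.4, -125.7, 295.6]
tcp_rot: [0.996, 0.092, -0.001, -0.0]
wrist_force: [0.2, -0.9, 0.0]
gripper_width: 85.0
grip_force: 0.0
t 2.77 pos [ 692.4 -125.7  295.6] yaw 0.184 delta [2.4 1.2 0.6] turn -0.001 w 85.0 g 0.0 F [ 0.2 -0.9  0. ]
```

View pics/w2.png

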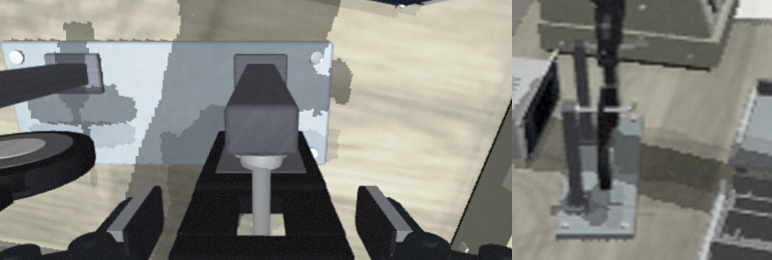

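The holder lies between the fingers, with the peg at (262,200) between the pads at (160,220) and (358,220). Next I'll close.

```bash
python3 jog.py '[[2,1,0,0,70],[2,1,0,0,50],[2,1,0,0,50],[2,1,0,0,50],[2,1,0,0,50]]' 60
python3 jog.py '[[0,0,0,0,50],[0,0,0,0,50],[0,0,0,0,50],[0,0,0,0,50]]'
python3 -c "
from h import *
to(695,-126.5,295,.185)"
```

```text
clock: 3.28
position: [697.5, -126.6, 299.3]
tcp_rot: [0.996, 0.092, 0.002, 0.001]
wrist_force: [0.5, -1.0, 6.6]
gripper_width: 57.1
grip_force: 63.4
clock: 3.62
position: [697.5, -126.6, 299.2]
tcp_rot: [0.996, 0.092, 0.002, 0.001]
wrist_force: [0.5, -0.8, 6.8]
gripper_width: 57.3
grip_force: 63.4
t 3.62 pos [ 697.5 -126.6  299.2] yaw 0.185 delta [-2.4 -0.6  4.2] turn -0.0 w 57.3 g 63.4 F [ 0.5 -0.8  6.8]
```

```bash
python3 jog.py '[[0,0,-6,0,50],[0,0,-12,0,50],[0,0,-16,0,50],[0,0,-16,0,50],[0,0,-16,0,50]]'
python3 -c "
from h import *
to(695,-126.5,315,.185)"
```

```text
clock: 4.03
position: [697.1, -126.3, 313.0]
tcp_rot: [0.996, 0.092, 0.0, 0.0]
wrist_force: [0.7, -0.3, -2.0]
gripper_width: 57.0
grip_force: 64.5
t 4.03 pos [ 697.1 -126.3  313. ] yaw 0.185 delta [-2.1 -0.2 -2. ] turn -0.0 w 57.0 g 64.5 F [ 0.7 -0.3 -2. ]
```

```bash
python3 jog.py '[[0,0,-2,0,50],[-10,0,-2,0,50],[-20,0,-2,0,50],[-30,0,-2,0,50],[-30,0,-2,0,50]]'
python3 -c "
from h import *
to(695,-126.5,315,.185)
a=bot.camera('scene')['pixels'][150:200,230:280,::-1];b=bot.camera('side')['pixels'][130:190,205:265,::-1]
cv2.imwrite('pics/s3.png',np.hstack([cv2.resize(x,(399,399),interpolation=cv2.INTER_CUBIC) for x in (a,b)]))"
```

```text
clock: 4.45
position: [666.2, -132.2, 314.7]
tcp_rot: [0.996, 0.092, -0.001, -0.0]
wrist_force: [-0.3, -0.4, -1.9]
gripper_width: 57.3
grip_force: 64.6
t 4.45 pos [ 666.2 -132.2  314.7] yaw 0.184 delta [29.3 -0.3 -0.4] turn -0.001 w 57.3 g 64.6 F [-0.3 -0.4 -1.9]
```

View pics/s3.png

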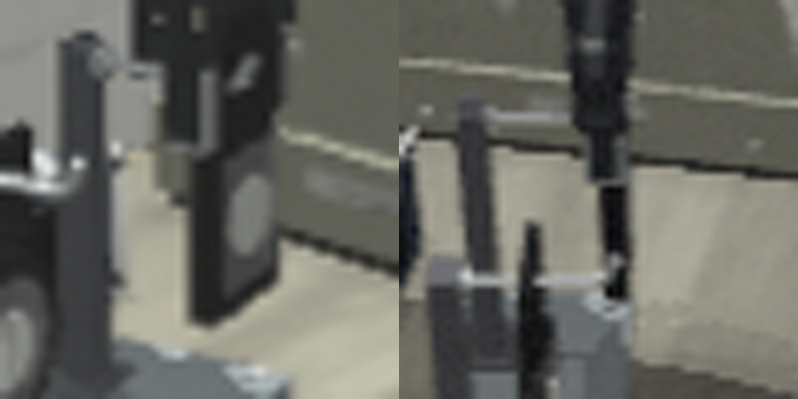

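The holder is held upright and has slid about 31 mm along the peg, with the tip showing at (245,70) in the left crop. The force stays at about -1.9 N, which is just its weight. I'll keep sliding.

```bash
python3 jog.py '[[-10,0,0,0,50],[-20,0,0,0,50],[-30,0,0,0,50],[-45,0,0,0,50],[-60,0,0,0,50]]'
python3 jog.py '[[-20,0,0,0,50],[-20,0,0,0,50],[-20,0,0,0,50]]'
python3 -c "
from h import *
to(463,57,370,1.55)"
```

```text
clock: 4.97
position: [608.8, -142.8, 314.3]
tcp_rot: [0.996, 0.093, 0.0, -0.0]
wrist_force: [0.2, -0.1, -2.1]
gripper_width: 57.3
grip_force: 64.6
clock: 5.22
position: [588.8, -146.7, 315.0]
tcp_rot: [0.996, 0.092, 0.0, 0.0]
wrist_force: [0.5, 0.2, -0.8]
gripper_width: 57.1
grip_force: 64.7
t 5.22 pos [ 588.8 -146.7  315. ] yaw 0.184 delta [ -86.3 -223.3  -55.1] turn -1.366 w 57.1 g 64.7 F [ 0.5  0.2 -0.8]
```

```bash
python3 jog.py '[[0,0,-30,0,50],[-10,0,-60,0,50],[-30,-10,-85,0,50],[-50,-30,-85,-0.12,50],[-70,-60,-85,-0.24,50]]'
python3 -c "
from h import *
to(463,-20,400,1.55)"
```

```text
clock: 5.63
position: [510.2, -101.1, 401.4]
tcp_rot: [0.977, 0.213, 0.002, 0.001]
wrist_force: [0.1, 1.1, -1.8]
gripper_width: 57.0
grip_force: 65.4
t 5.63 pos [ 510.2 -101.1  401.4] yaw 0.428 delta [ -9.2 -93.4   1.1] turn -1.122 w 57.0 g 65.4 F [ 0.1  1.1 -1.8]
```

```bash
python3 jog.py '[[-2,-20,0,-0.12,50],[-4,-40,0,-0.24,50],[-6,-60,0,-0.36,50],[-8,-80,0,-0.48,50],[-9,-93,0,-0.6,50]]'
python3 jog.py '[[0,0,0,-0.12,50],[0,0,0,-0.24,50],[0,0,0,-0.36,50],[0,0,0,-0.48,50],[0,0,0,-0.52,50]]'
python3 jog.py '[[0,0,0,0,50],[0,0,0,0,50]]'
python3 -c "
from h import *
to(463,-20,400,1.55)
c=bot.camera('wrist');im=c['pixels'][:,:,::-1]
cv2.imwrite('pics/w4.png',cv2.resize(im,None,fx=1.55,fy=1.55,interpolation=cv2.INTER_CUBIC))"
```

```text
clock: 6.05
position: [462.6, -17.9, 400.2]
tcp_rot: [0.87, 0.493, 0.001, -0.0]
wrist_force: [0.3, -0.0, -1.6]
gripper_width: 56.9
grip_force: 65.4
clock: 6.47
position: [463.6, -19.0, 400.0]
tcp_rot: [0.714, 0.7, 0.0, 0.0]
wrist_force: [-0.1, 0.3, -2.5]
gripper_width: 56.9
grip_force: 65.4
clock: 6.63
position: [463.3, -19.2, 399.8]
tcp_rot: [0.717, 0.697, 0.0, 0.0]
wrist_force: [-0.0, 0.6, -1.6]
gripper_width: 56.8
grip_force: 65.4
t 6.63 pos [463.3 -19.2 399.8] yaw 1.544 delta [-0.8 -0.3 -0.2] turn -0.006 w 56.8 g 65.4 F [-0.   0.6 -1.6]
```

View pics/w4.png

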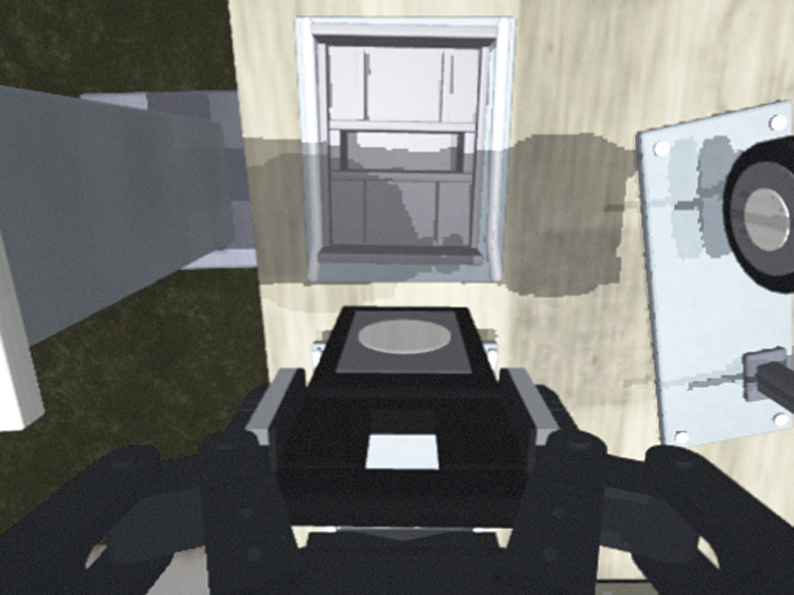

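The pocket rim is clear at cols 340..463, rows 131..172. The holder hangs straight, with its underside's front edge at (342..468,307).

```bash
python3 - <<'E'
from h import *
c=bot.camera('wrist')
g=lambda u,v,z:onz(c,u/1.55-.2,v/1.55-.2,z).round(1)
print("pocket in rim",[g(*p,78) for p in [(340,131),(463,131),(340,173),(463,173)]])
print("pocket out rim",[g(*p,78) for p in [(328,122),(478,122),(328,181),(478,181)]])
print("end walls z70",g(400,40,70),g(403,262,70))
print("tray L/R z70",g(318,255,70),g(488,255,70),g(315,36,70),g(487,42,70))
print("near deck z30",[g(*p,30) for p in [(297,17),(515,17),(502,282),(309,282)]])
print("holder bottom front z150",g(342,307,150.5),g(469,307,150.5))
print("holder header top z280?",g(280,526,280.5),g(530,526,280.5))
to(463,57,400,1.55)
E
```

```text
pocket in rim [array([432. ,  61.8,  78. ]), array([498.8,  60. ,  78. ]), array([430.6,  39.7,  78. ]), array([499. ,  37.9,  78. ])]
pocket out rim [array([425.8,  66.6,  78. ]), array([506.9,  64.4,  78. ]), array([423.7,  35.5,  78. ]), array([507.4,  33.3,  78. ])]
end walls z70 [465.8 107.2  70. ] [464.3 -13.3  70. ]
tray L/R z70 [413.7  -7.7  70. ] [515.1 -10.4  70. ] [420.7 110.3  70. ] [512.2 105.   70. ]
near deck z30 [array([404.8, 128.9,  30. ]), array([534.9, 125.4,  30. ]), array([531.9, -37.7,  30. ]), array([399.2, -34.1,  30. ])]
holder bottom front z150 [436.6 -16.1 150.5] [493.6 -17.6 150.5]
holder header top z280? [438.2 -23.3 280.5] [489.6 -24.7 280.5]
t 6.73 pos [463.  -19.3 399.7] yaw 1.544 delta [76.3 -2.  -0.2] turn -0.006 w 57.2 g 65.4 F [ 0.5 -0.7 -1.6]
```

Pocket centre is (465.1,49.9) and its opening measures 67.5 x 22, as specified. The holder's underside centre is about (465.1,-23.9). I'll shift +73.8 in y, then lower to just above the rim and check.

```bash
python3 jog.py '[[30,-1,0,0,50],[60,-2,0,0,50],[74,-2,20,0,50],[74,-2,45,0,50],[74,-2,60,0,50]]'
python3 jog.py '[[0,0,0,0,50],[0,0,0,0,50]]'
python3 -c "
from h import *
to(463,57,400,1.55)
c=bot.camera('wrist');im=c['pixels'][:,:,::-1]
cv2.imwrite('pics/w5.png',cv2.resize(im,None,fx=1.55,fy=1.55,interpolation=cv2.INTER_CUBIC))"
```

```text
clock: 7.15
position: [462.3, 55.6, 337.9]
tcp_rot: [0.716, 0.698, -0.0, -0.0]
wrist_force: [-0.4, -0.1, -1.6]
gripper_width: 57.1
grip_force: 65.4
clock: 7.32
position: [462.3, 54.7, 339.4]
tcp_rot: [0.716, 0.698, -0.001, -0.0]
wrist_force: [0.6, -0.6, -1.2]
gripper_width: 57.1
grip_force: 65.4
t 7.32 pos [462.3  54.7 339.4] yaw 1.544 delta [  2.4   0.6 -60.6] turn -0.006 w 57.1 g 65.4 F [ 0.6 -0.6 -1.2]
```

View pics/w5.png

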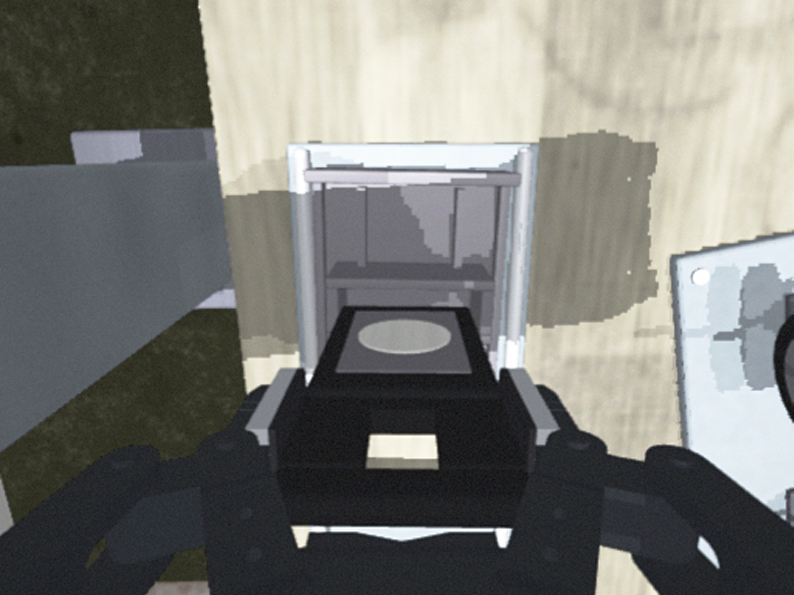

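The pocket's far rim is at row ~288 (cols 327..493), and the holder's bottom front edge is at row 307, cols 342..469.

```bash
python3 - <<'E'
from h import *
c=bot.camera('wrist')
g=lambda u,v,z:onz(c,u/1.55-.2,v/1.55-.2,z).round(1)
print("rim inner front",g(410,279,78),g(410,289,78),"outer LR",g(327,284,78),g(494,284,78))
print("holder bottom front",g(342,307,90.5),g(469,307,90.5))
print("proj pocket inner edge",proj(c,[[465.1,60.9,78],[465.1,38.9,78],[431.1,60.9,78],[499.1,60.9,78]])*1.55)
E
```

```text
rim inner front [467.1  66.6  78. ] [467.   61.7  78. ] outer LR [428.1  65.2  78. ] [506.5  63.1  78. ]
holder bottom front [436.1  57.5  90.5] [493.2  56.   90.5]
proj pocket inner edge [[405.77125358 290.45866076]
 [406.85717183 334.35147614]
 [333.74149584 292.2857872 ]
 [477.94191775 288.62568537]]
```

The holder is centred within about 1.5 mm. I'll lower it.

```bash
python3 jog.py '[[0.5,1.5,10,0,50],[0.5,1.5,20,0,50],[0.5,1.5,30,0,50],[0.5,1.5,40,0,50],[0.5,1.5,47,0,50]]'
python3 jog.py '[[0,0,2,0,50],[0,0,4,0,50],[0,0,4,0,50]]'
python3 -c "
from h import *
to(463,57,287,1.544)"
```

```text
clock: 7.83
position: [463.5, 54.9, 290.9]
tcp_rot: [0.716, 0.698, -0.001, -0.001]
wrist_force: [-0.0, -0.0, -1.9]
gripper_width: 57.1
grip_force: 65.4
clock: 8.08
position: [463.9, 55.0, 288.4]
tcp_rot: [0.716, 0.698, -0.0, -0.0]
wrist_force: [0.2, 0.8, -1.6]
gripper_width: 57.1
grip_force: 65.5
t 8.08 pos [463.9  55.  288.4] yaw 1.545 delta [ 1.9 -0.9  1.4] turn 0.001 w 57.1 g 65.5 F [ 0.2  0.8 -1.6]
```

```bash
python3 jog.py '[[0,0,1,0,50],[0,0,2,0,50],[0,0,2,0,50]]'
python3 jog.py '[[0,0,1,0,50],[0,0,2,0,50],[0,0,2,0,50]]'
```

```text
clock: 8.33
position: [464.1, 55.1, 287.8]
tcp_rot: [0.716, 0.698, 0.001, 0.0]
wrist_force: [-1.0, 0.1, 3.8]
gripper_width: 57.2
grip_force: 65.5
clock: 8.58
position: [464.0, 55.1, 287.7]
tcp_rot: [0.716, 0.698, 0.001, 0.001]
wrist_force: [-6.2, -0.1, 18.4]
gripper_width: 57.5
grip_force: 66.4
```

Contact came at the expected height (287.7 against 287.2). I'll relax and release.

```bash
python3 jog.py '[[0,0,-2,0,50],[0,0,-2,0,60],[0,0,-2,0,70],[0,0,-2,0,85],[0,0,-2,0,85]]'
python3 jog.py '[[0,0,0,0,85],[0,0,0,0,85],[0,0,0,0,85]]'
python3 -c "
from h import *
to(463,57,287,1.544)
c=bot.camera('wrist');im=c['pixels'][:,:,::-1]
d=bot.camera('side')['pixels'][135:250,245:340,::-1]
cv2.imwrite('pics/w6.png',np.hstack([im,cv2.resize(d,(280,384),interpolation=cv2.INTER_CUBIC)]))"
```

```text
clock: 9.0
position: [464.0, 55.1, 286.5]
tcp_rot: [0.716, 0.698, -0.0, -0.0]
wrist_force: [0.9, -0.5, -0.1]
gripper_width: 84.9
grip_force: 0.0
clock: 9.25
position: [463.9, 55.0, 286.5]
tcp_rot: [0.716, 0.698, -0.0, -0.0]
wrist_force: [0.6, 0.7, -0.1]
gripper_width: 84.9
grip_force: 0.0
t 9.25 pos [463.9  55.  286.5] yaw 1.545 delta [ 1.9 -1.  -0.5] turn 0.001 w 84.9 g 0.0 F [ 0.6  0.7 -0.1]
```

View pics/w6.png

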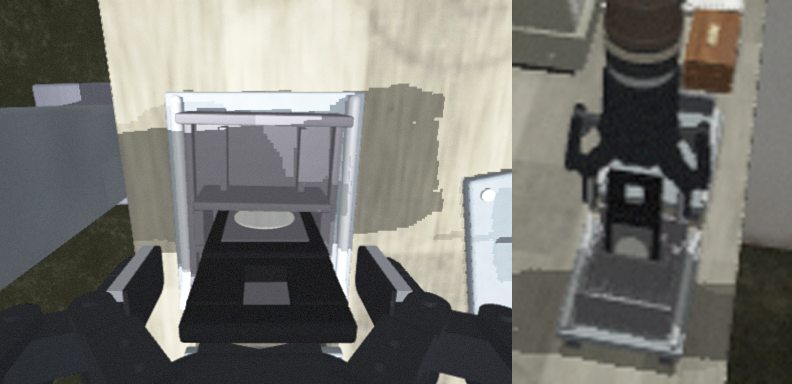

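The holder stands in the pocket and the fingers are clear. I'll go straight up, and check where the mug is before descending behind the tray.

```bash
python3 jog.py '[[0,0,-20,0,85],[0,0,-45,0,85],[0,0,-70,0,85],[0,0,-95,0,85],[0,0,-115,0,85]]'
python3 -c "
from h import *
c=bot.camera('side');print('mug rim',[onz(c,*p,91).round() for p in [(264,305),(297,305),(280,294),(252,318)]])
to(468,155,400,1.545)"
```

```text
clock: 9.77
position: [463.9, 55.0, 403.6]
tcp_rot: [0.716, 0.698, 0.001, 0.0]
wrist_force: [0.0, -0.1, 1.1]
gripper_width: 85.0
grip_force: 0.0
mug rim [array([466., 424.,  91.]), array([387., 409.,  91.]), array([433., 384.,  91.]), array([487., 465.,  91.])]
t 9.82 pos [464.4  55.1 407.1] yaw 1.545 delta [100.    1.    7.2] turn -0.0 w 84.8 g 0.0 F [ 0.5 -0.2  2.2]
```

```bash
python3 jog.py '[[35,0,0,0,60],[70,0,0,0,50],[100,1,0,0,50],[100,1,30,0,50],[100,1,60,0,50]]'
python3 jog.py '[[0,0,35,0,50],[0,0,70,0,50],[0,0,95,0,50],[0,0,115,0,50],[0,0,124,0,50]]'
python3 jog.py '[[0,0,0,0,50],[0,0,0,0,50]]'
python3 -c "
from h import *
to(468,150,218,1.545)
c=bot.camera('side');d=c['pixels'][125:275,225:345,::-1]
e=bot.camera('scene')['pixels'][150:270,220:360,::-1]
cv2.imwrite('pics/w7.png',np.hstack([cv2.resize(d,(360,450),interpolation=cv2.INTER_CUBIC),cv2.resize(e,(430,450),interpolation=cv2.INTER_CUBIC)]))"
```

```text
clock: 10.23
position: [468.1, 156.8, 342.2]
tcp_rot: [0.715, 0.699, 0.002, 0.001]
wrist_force: [0.3, -0.0, -0.5]
gripper_width: 50.2
grip_force: 0.0
clock: 10.65
position: [466.3, 154.6, 214.5]
tcp_rot: [0.716, 0.698, -0.002, -0.001]
wrist_force: [-0.1, -0.2, -0.0]
gripper_width: 50.3
grip_force: 0.0
clock: 10.82
position: [467.7, 155.0, 218.1]
tcp_rot: [0.716, 0.698, -0.0, -0.0]
wrist_force: [-0.6, -0.0, 0.3]
gripper_width: 50.1
grip_force: 0.0
t 10.82 pos [467.7 155.  218.1] yaw 1.545 delta [-5.   0.4  0.1] turn -0.0 w 50.1 g 0.0 F [-0.6 -0.   0.3]
```

View pics/w7.png

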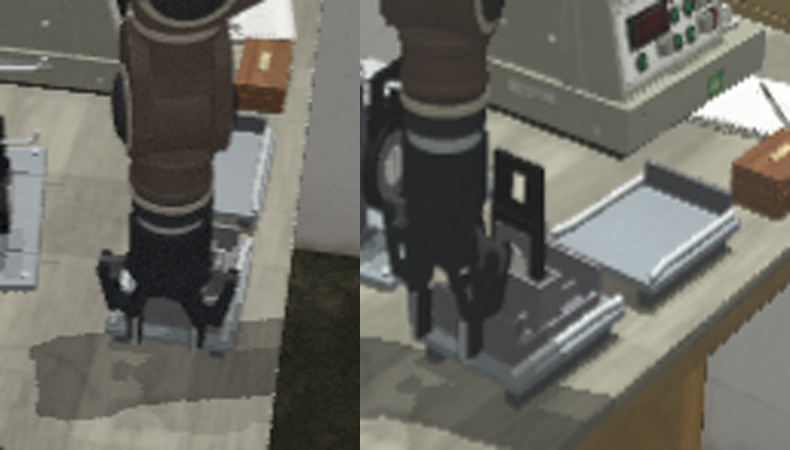

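The fingers are down behind the tray's +y wall and the holder is standing. I'll push along tool -x.

```bash
python3 jog.py '[[-8,0,0,0,50],[-16,0,0,0,50],[-22,0,0,0,50],[-26,0,0,0,50],[-30,0,0,0,50]]'
python3 jog.py '[[-4,0,0,0,50],[-8,0,0,0,50],[-14,0,0,0,50],[-20,0,0,0,50],[-28,0,0,0,50]]'
python3 jog.py '[[-8,0,0,0,50],[-16,0,0,0,50],[-24,0,0,0,50],[-32,0,0,0,50],[-40,0,0,0,50]]'
```

```text
clock: 11.33
position: [466.8, 124.7, 218.2]
tcp_rot: [0.716, 0.698, 0.001, -0.001]
wrist_force: [-1.1, 6.6, 1.9]
gripper_width: 50.1
grip_force: 2.8
clock: 11.75
position: [466.3, 97.3, 218.2]
tcp_rot: [0.716, 0.698, 0.001, -0.001]
wrist_force: [-0.1, 4.8, 1.4]
gripper_width: 49.9
grip_force: 2.6
clock: 12.17
position: [465.2, 57.0, 218.2]
tcp_rot: [0.716, 0.698, 0.001, -0.001]
wrist_force: [1.0, 6.1, 1.8]
gripper_width: 50.0
grip_force: 2.7
```

The push takes about 6 N, as expected. I'll continue.

```bash
python3 jog.py '[[-8,0,0,0,50],[-16,0,0,0,50],[-24,0,0,0,50],[-32,0,0,0,50],[-40,0,0,0,50]]'
python3 jog.py '[[-8,0,0,0,50],[-16,0,0,0,50],[-24,0,0,0,50],[-32,0,0,0,50],[-40,0,0,0,50]]'
python3 jog.py '[[-8,0,0,0,50],[-16,0,0,0,50],[-24,0,0,0,50],[-32,0,0,0,50],[-40,0,0,0,50]]'
python3 jog.py '[[-4,0,0,0,50],[-8,0,0,0,50],[-12,0,0,0,50],[-15,0,0,0,50],[-18,0,0,0,50]]'
```

```text
clock: 12.58
position: [464.1, 17.0, 218.2]
tcp_rot: [0.716, 0.698, 0.001, -0.001]
wrist_force: [0.1, 4.4, 1.9]
gripper_width: 50.2
grip_force: 2.8
clock: 13.0
position: [463.0, -22.9, 218.2]
tcp_rot: [0.716, 0.698, 0.001, -0.001]
wrist_force: [-0.4, 5.6, 2.8]
gripper_width: 49.8
grip_force: 2.9
clock: 13.42
position: [461.9, -62.9, 218.2]
tcp_rot: [0.716, 0.698, 0.001, -0.001]
wrist_force: [0.5, 5.5, 2.4]
gripper_width: 49.8
grip_force: 3.1
clock: 13.83
position: [461.5, -80.7, 218.2]
tcp_rot: [0.716, 0.698, 0.001, -0.001]
wrist_force: [0.8, 6.3, 3.2]
gripper_width: 50.0
grip_force: 3.4
```

```bash
python3 jog.py '[[-3,0,0,0,50],[-6,0,0,0,50],[-9,0,0,0,50],[-11,0,0,0,50],[-13,0,0,0,50]]'
python3 jog.py '[[-1,0,0,0,50],[-2,0,0,0,50],[-3,0,0,0,50],[-4,0,0,0,50],[-5,0,0,0,50]]'
```

```text
clock: 14.25
position: [461.1, -93.5, 218.1]
tcp_rot: [0.716, 0.698, 0.001, -0.001]
wrist_force: [1.2, 6.7, 3.8]
gripper_width: 49.9
grip_force: 3.4
clock: 14.67
position: [461.0, -97.6, 218.2]
tcp_rot: [0.716, 0.698, 0.003, -0.002]
wrist_force: [0.8, 17.1, 6.1]
gripper_width: 49.8
grip_force: 8.5
```

The force jumped to 17 N at y -97.6, close to the predicted -99, so the tray is at the stop. I'll back off, raise and check.

```bash
python3 jog.py '[[5,0,0,0,50],[15,0,0,0,50],[35,0,0,0,50],[60,0,0,0,50],[60,0,-30,0,50]]'
python3 jog.py '[[0,0,-35,0,50],[0,0,-70,0,50],[0,0,-110,0,50],[0,0,-150,0,50],[0,0,-150,0,50]]'
python3 jog.py '[[0,0,0,0,50],[0,0,0,0,50]]'
python3 -c "
from h import *
to(460,-170,400,1.545)
c=bot.camera('scene')
print(proj(c,[[460,-170,38]]))
e=c['pixels'][150:270,240:400,::-1]
w=bot.camera('side')['pixels'][105:225,250:340,::-1]
cv2.imwrite('pics/w8.png',np.hstack([cv2.resize(w,(337,450),interpolation=cv2.INTER_CUBIC),cv2.resize(e,(450,450),interpolation=cv2.INTER_CUBIC)]))"
```

```text
clock: 15.08
position: [460.2, -36.3, 243.2]
tcp_rot: [0.715, 0.699, -0.003, -0.004]
wrist_force: [0.4, 0.4, -0.6]
gripper_width: 50.3
grip_force: 0.0
clock: 15.5
position: [463.2, -38.8, 405.4]
tcp_rot: [0.716, 0.698, 0.003, 0.004]
wrist_force: [1.0, 0.8, -0.3]
gripper_width: 50.0
grip_force: 0.0
clock: 15.67
position: [462.4, -38.8, 397.4]
tcp_rot: [0.716, 0.698, -0.0, 0.0]
wrist_force: [0.0, 0.3, 0.7]
gripper_width: 50.2
grip_force: 0.0
t 15.67 pos [462.4 -38.8 397.4] yaw 1.545 delta [-131.2    1.    -2.5] turn -0.0 w 50.2 g 0.0 F [0.  0.3 0.7]
[[314.82821569 207.5288261 ]]
```

View pics/w8.png

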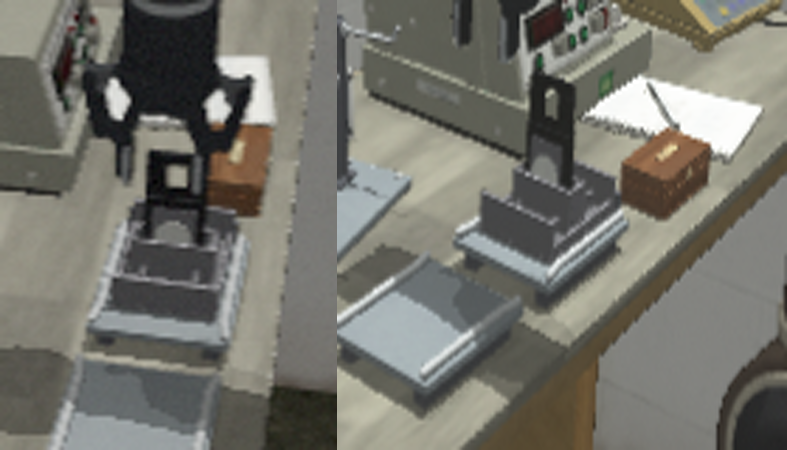

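The picture shows the tray at the far end with the holder standing in its pocket. The box is in place and the robot is clear, so I'm handing in.

```bash
python3 -c "
from rig import bot
print(bot.sign_off())"
```

```text
the job is handed in; nothing more can be done
None
```

The job is handed in at about 16 s on the robot's clock: the rectangular holder stands in the tray's pocket and the tray is on the far deck, where a jump in the push force to 17 N showed it had reached the end stop; the judge's verdict was not shown.

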